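Gauge the depth of a mould's blind well

TASK

Take the depth gauge out of its wooden stand and lower its rod into the well of the plaster mould, then push it down, letting the rim push the red collar up the rod, until the tip sits firmly on the bottom, which you cannot see and must feel; press gently (well below 25 N), for the plaster chips. Leave the gauge standing upright in the well on its own, tip on the bottom and collar resting at the mouth to mark the depth, and leave the other things alone.

Things in the scene. Friction and masses are not known exactly. Their poses are not given: they have to be found in the camera images.
- gauge: Depth gauge, 185 mm long, about 0.14 kg with its collar: steel rod of 12 mm diameter with a chamfered tip, a round dark wooden handle of 24 mm diameter from 125 to 185 mm above the tip, a red collar on the rod. Origin at the rod's tip, z up along the rod to the handle. At the start it stands upright in the stand with 25 mm of the rod in the stand's hole.
- collar (a joint): How far the red collar (30 mm diameter, 16 mm high) has been pushed up the rod, m: its underside is 30 mm + this value above the tip; range 0 to 0.075. It grips the rod by friction: about 4 N slides it, steadily, and it stays where it is left; the gauge's own weight (about 1.5 N) does not slide it.
- collar_under (a point): Centre of the collar's underside, on the rod's axis; z along the rod.
- mould: Cream-coloured plaster mould block, 92x92 mm, 110 mm high, black rubber straps round it, fixed to the table. Origin under its centre, z up. A round vertical blind well of 14.5 mm diameter opens in the middle of its top, with a 3 mm chamfer and a blue ring drawn round it. The well's depth is not known: 60 to 90 mm below the mouth.
- mould_mouth (a point): Centre of the well's mouth, level with the mould's top, 110 mm above the mould's origin; z up.
- well_base: The bottom part of the mould, which bears the well's rigid flat floor. Its origin is the mould's origin (on the table) and does not tell the floor's level; the floor cannot be read, only felt. A press of 5 to 15 N on the floor seats the gauge, besides the 4 N that the sliding collar takes. Over 25 N chips it.
- stand: Wooden stand block, 70x70 mm, 34 mm high, fixed to the table, with a vertical hole of 14 mm diameter, 25 mm deep, in the middle of its top. Origin under its centre, z up. One of mould and stand is on the left, the other on the right; a grey turntable with a pot (about x 0.67, y -0.10, 100 mm radius) stands behind and between them: carry the gauge past in front of it.
- press_mould_2: Bystander: small white plaster press mould half, 60x60x28 mm, lying right of the work; origin under its centre
- press_mould_1: Bystander: small white plaster press mould half, 55x70x32 mm, far left; origin under its centre
- glaze_1: Bystander: small dark dropper bottle, 33 mm wide, 102 mm high, standing left of the grey turntable; origin under its centre
Things that resemble listed ones, but are neither listed nor needed, are in the scene too. What is shaped like the mould but purple is not meant.

How it is judged:
By the outcome, as a careful person would: the job done as asked, in the order asked, and still so for the second after the job is handed in, with the robot touching nothing.
It also fails if it takes over 53 s, if anything falls off the work surface, if the arm or the gripper's body presses on something with over 40 N, if the wrist force passes 120 N, or if a joint passes its speed limit or range.

ROBOT

A 6-joint arm with a two-finger parallel gripper is mounted at the origin on a cart in front of the work surface, level with it; the furniture and walls round the work are solid. World frame = base frame: x ahead of the robot, y to its left, z up, the work surface at z = 0. Lengths are in m, angles in rad, forces in N, time in s.
With the tool pointing down it reaches from about 0.25 to 0.775 m from the base axis. Payload 4 kg.
Tool frame: the origin (TCP) lies at the very end of the fingers, on their centre line; the grasp point (between the pads) lies 19 mm behind it; z points along the fingers, y is the line along which they close (so a half turn about z gives the same grasp; the last joint's range is limited). The gripper opens to 94 mm and grips with 3 to 60 N. Pads are 16 mm wide; open, the fingers measure 119 mm over their backs; the gripper's body (75 mm by 177 mm) begins 78 mm behind the grasp point.
Start: joints at [1.186, 0.087, 1.371, -0, 1.684, -0.103], TCP at [0.153, 0.528, 0.206] pointing down, gripper open.
Joint ranges: [-3.1, 3.1], [-0.76, 2.03], [0.27, 2.55], [-1.08, 4.22], [0.17, 2.65], [-2.57, 2.57]. Speed limits (rad/s): [2.79, 2.79, 3.14, 3.14, 3.14, 3.14].

INTERFACE

Orientations are given as [roll, pitch, yaw] about the fixed x, y, z axes, in that order (R = Rz(yaw) Ry(pitch) Rx(roll)).
In Python, from bench import robot gives the robot as it stands. The module is installed in compiled form; this text tells all that it offers.
- The arm moves only by the tool move_arm, never from a script. Its argument "deltas" is one flat list of numbers, 7 for each row, row after row: the turn, a rotation vector about the tool's x, y, z in rad, then the shift along the tool's x, y, z in cm, then the closure, from -1 (fully open) to 1 (shut). A call has 1 to 8 rows; each row is the pose to reach, as a shift and turn from the pose commanded when the call began, along the tool's axes at that moment; what a row does not reach only later rows make up. A row lasts 1/10 s, in which the tool goes at most 50 mm and 8.59 degrees, less where a joint would pass 70% of its speed; a pose out of reach is approached as far as the arm can. A call with a gripper value outside its range is refused whole. The fingers move at their own pace and stop on an object; the grip force is fixed at half the most. Time passes only in rows, so rows that repeat a pose let the fingers close. It gives the time, the measured TCP pose, the force, the opening and the grip force at its end, in the units of the state.
- robot.get_obs(): the state, without advancing time (a new reading comes with each control period).
- robot.snapshot(name): name is "side" or "top" or "wrist"; returns a dict with "image" (420x560x3 uint8, red, green, blue), "depth" (420x560 float32, m along the optical axis (not along the pixel's ray), 0 where there is no reading), "fov_y" (degrees; the focal length in pixels is half the picture's height over the tangent of half this angle, whatever the lens; pixels are square), "cx", "cy" (the principal point, pixels), "origin" and "orientation" of the camera in the world; the wrist camera has in their place "T_tool_cam" (4x4, takes a point from camera to tool coordinates, whose origin is the TCP and whose axes are the flange's). Camera axes: x right, y up, looking along -z (the intrinsics and any distortion apply to the point x, -y, -z); pixel columns grow to the right and rows downward; lengths in m; the calibration is good to about 2 mm. A picture is of the moment at which its call begins: read the wrist's pose just before it.
- robot.close_job(): hands the job in; it is judged then, once.
The state is a dict: "time": time; "joint_positions": joint angles; "qvel": joint speeds; "joint_torque": joint torques, N m; "tool_pos": TCP position; "ee_rot": TCP orientation; "wrist_force": force on the tool from outside, world axes, zero at the start; "wrist_torque": the same for the moment, N m; "width": finger opening in m; "finger_force": force on a finger pad.
Only numpy, scipy, OpenCV 4.12 (cv2) and the standard library are available. Lean on these libraries where they do the work, as an engineer would, in place of code of your own. Each camera call takes 0.05 s, during which the arm holds its last target. There are 200 camera calls.

## Working session

There is one attempt and no reset: what is moved stays moved. The work goes in short steps, Python scripts to look and compute and a tool call to move; the robot and the scene stay as the last step left them, time stands still between calls to the robot, and variables do not carry over. Pictures are saved under pics/ and viewed, at most 10 in all, crops included, and the job is handed in when it is done.

Besides the shell and the picture viewer there is one more tool, called after "Emit:" as name(argument=value, ...) on one line, values as JSON. move_arm: Moves the arm, as the interface text tells. Its arguments: {"type":"object","properties":{"deltas":{"type":"array","items":{"type":"number"}}},"required":["deltas"]}

```bash
mkdir -p pics; cat > h.py <<'E'
import numpy as np, cv2
from scipy.spatial.transform import Rotation as R
from bench import robot
def snap(n):
    o=robot.get_obs(); s=robot.snapshot(n)
    if n=="wrist":
        T=np.eye(4); T[:3,:3]=rot(o["ee_rot"]); T[:3,3]=o["tool_pos"]; T=T@np.array(s["T_tool_cam"])
        s["Rm"],s["o"]=T[:3,:3],T[:3,3]
    else: s["Rm"],s["o"]=rot(s["orientation"]),np.array(s["origin"])
    s["f"]=210/np.tan(np.radians(s["fov_y"])/2)
    return s
def rot(a):
    a=np.array(a)
    return a if a.shape==(3,3) else R.from_euler("xyz",a).as_matrix()
def ray(s,u,v):
    return s["Rm"]@np.array([(u-s["cx"])/s["f"],-(v-s["cy"])/s["f"],-1])
def plane(s,u,v,z):
    d=ray(s,u,v); return s["o"]+d*(z-s["o"][2])/d[2]
def dep(s,u,v):
    return s["o"]+ray(s,u,v)*s["depth"][int(v),int(u)]
def save(s,name): cv2.imwrite(f"pics/{name}.png",s["image"][:,:,::-1])
E
python3 - <<'E'
from h import *
o=robot.get_obs(); print(o)
for n in("top","side"):
    s=snap(n); save(s,n+"1"); print(n,{k:v for k,v in s.items() if k not in("image","depth")})
    np.savez(n+".npz",**s)
E
```

```text
{'time': 0.0, 'joint_positions': array([ 1.18590304e+00,  8.79473498e-02,  1.37221802e+00, -1.85388390e-05,
        1.68360993e+00, -1.03067865e-01]), 'qvel': array([ 0.00042672, -0.00102648,  0.00163701,  0.00049408,  0.00257228,
        0.00078322]), 'joint_torque': array([ 8.14599298e-04, -3.40187180e+01, -3.02422106e+01,  7.18861283e-02,
        3.32418596e-02, -1.69901627e-04]), 'tool_pos': array([0.15274891, 0.52779787, 0.20432675]), 'ee_rot': array([-3.13941970e+00, -2.06234537e-04,  2.85976494e+00]), 'wrist_force': array([-0.266632  , -0.09839732, -0.54903597]), 'wrist_torque': array([-0.0043861 , -0.01458633, -0.01817256]), 'finger_force': 0.0, 'width': 0.09422825324659043}
top {'fov_y': 55.90993115800246, 'cx': 279.65934658443683, 'cy': 211.24074297875097, 'origin': array([ 0.35655878, -0.10792183,  1.31538186]), 'orientation': array([ 0.15282204, -0.00166767, -1.5792237 ]), 'Rm': array([[-0.00842726,  0.98831246, -0.15220859],
       [-0.9999631 , -0.0080752 ,  0.00293104],
       [ 0.00166767,  0.15222767,  0.98834405]]), 'o': array([ 0.35655878, -0.10792183,  1.31538186]), 'f': np.float64(395.7025645621118)}
side {'fov_y': 56.19725535166074, 'cx': 278.3772465413774, 'cy': 211.3586646867947, 'origin': array([0.37001521, 0.79821457, 0.71140946]), 'orientation': array([ 0.97536865,  0.00924315, -2.93311126]), 'Rm': array([[-0.97830456,  0.10859759, -0.17642773],
       [-0.20696557, -0.550302  ,  0.8089085 ],
       [-0.00924302,  0.82787334,  0.56083892]]), 'o': array([0.37001521, 0.79821457, 0.71140946]), 'f': np.float64(393.31772404554533)}
```

View pics/top1.png

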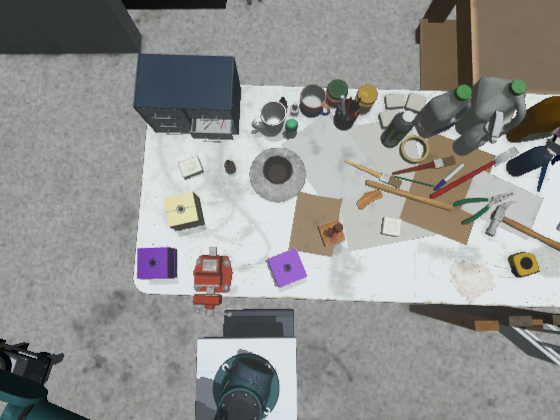

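View pics/side1.png

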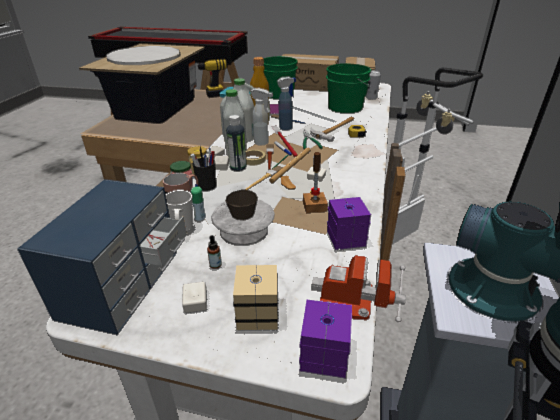

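The cream block is the mould: top (181,210), side (256,300). The purple lookalikes at top (156,263) and (288,268) don't fit the description. The stand with the gauge is at top (332,234), side (316,190), and it is the only wooden block with a red collar. I'll confirm this in one enlarged crop and measure.

```bash
python3 - <<'E'
from h import *
t=dict(np.load("top.npz")); s=dict(np.load("side.npz"))
a=cv2.resize(t["image"][180:260,140:220],(400,400),interpolation=cv2.INTER_CUBIC)
b=cv2.resize(t["image"][200:260,300:360],(400,400),interpolation=cv2.INTER_CUBIC)
cv2.imwrite("pics/c1.png",np.hstack([a,b])[:,:,::-1])
c=cv2.resize(s["image"][140:220,285:345],(300,400),interpolation=cv2.INTER_CUBIC)
d=cv2.resize(s["image"][255:335,216:296],(400,400),interpolation=cv2.INTER_CUBIC)
cv2.imwrite("pics/c2.png",np.hstack([c,d])[:,:,::-1])
for n,p,z in(("mouth",(181,210),.11),("standtop",(332,234),.034),("mouthside",(256,279),.11)):
    print(n,plane(s if "side" in n else t,*p,z), dep(s if "side" in n else t,*p))
for v in range(150,214,4): print(v,[int(x) for x in s["image"][v,317]],dep(s,317,v).round(3))
E
```

```text
mouth [0.54854589 0.1925587  0.11      ] [0.55488986 0.20248769 0.07016968]
standtop [ 0.47770718 -0.28110859  0.034     ] [ 0.47490953 -0.27710924  0.06359057]
mouthside [0.55266712 0.19697038 0.11      ] [0.55483835 0.18982321 0.10285086]
150 [158, 133, 102] [ 0.53  -0.711 -0.002]
154 [90, 58, 35] [ 0.483 -0.271  0.193]
158 [36, 20, 12] [ 0.482 -0.265  0.183]
162 [37, 24, 14] [ 0.481 -0.264  0.17 ]
166 [34, 20, 11] [ 0.481 -0.267  0.155]
170 [29, 14, 3] [ 0.48  -0.268  0.141]
174 [104, 104, 103] [ 0.48  -0.274  0.124]
178 [58, 60, 62] [ 0.48  -0.273  0.11 ]
182 [108, 108, 106] [ 0.48  -0.281  0.092]
186 [122, 120, 118] [ 0.478 -0.275  0.081]
190 [90, 6, 5] [ 0.478 -0.273  0.067]
194 [99, 27, 17] [ 0.476 -0.269  0.055]
198 [51, 35, 25] [ 0.477 -0.281  0.032]
202 [114, 77, 45] [ 0.474 -0.26   0.03 ]
206 [63, 44, 28] [ 0.472 -0.248  0.023]
210 [63, 42, 22] [ 0.471 -0.245  0.01 ]
```

View pics/c1.png

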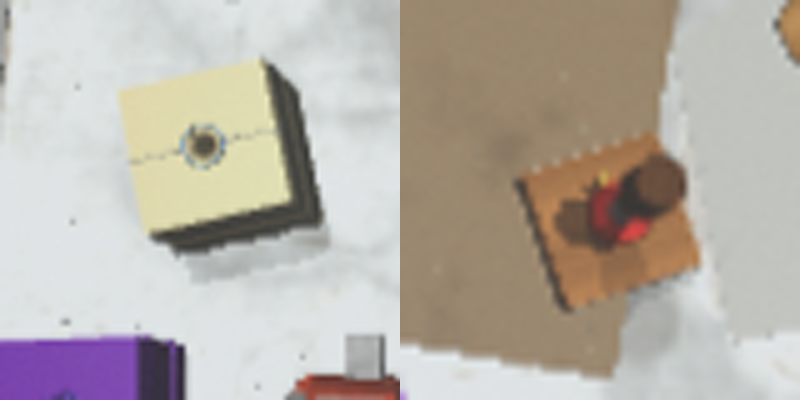

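View pics/c2.png

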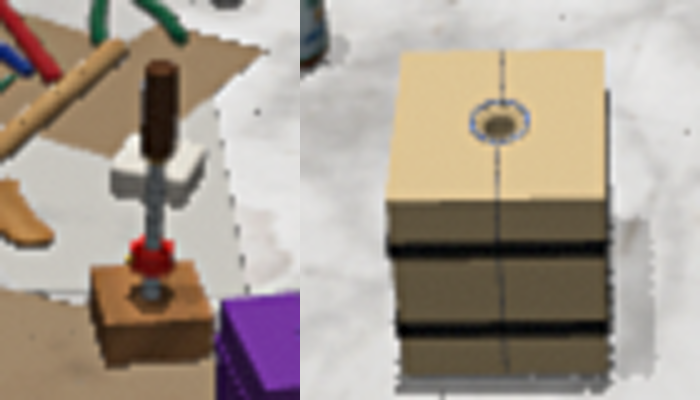

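The crops confirm both: the cream mould with a blue-ringed well, and the wooden stand with a red-collared gauge. The well is at top px (180.6,209.2) and side px (256,279). The handle top is at top px (339,227). On the way to the gauge I'll look at the mould with the wrist camera.

```bash
cat >> h.py <<'E'
def delta(pos,yaw=None):
    o=robot.get_obs(); M=rot(o["ee_rot"]); y0=o["ee_rot"][2]
    G=R.from_euler("xyz",[np.pi,0,y0 if yaw is None else yaw]).as_matrix()
    print("rot",R.from_matrix(M.T@G).as_rotvec().round(4),"cm",(100*M.T@(np.array(pos)-o["tool_pos"])).round(2),"tcp",o["tool_pos"].round(4),"rpy",o["ee_rot"].round(4))
E
python3 - <<'E'
from h import *
t=dict(np.load("top.npz")); s=dict(np.load("side.npz"))
print(plane(t,180.6,209.2,.11),plane(s,256,279.2,.11)); print(plane(t,339,226.7,.194),plane(s,317,153,.194))
w=snap("wrist"); print(np.array(w["T_tool_cam"]).round(3),w["f"],w["cx"],w["cy"])
delta([.50,.18,.30],2.0)
E
```

```text
[0.55105354 0.19386512 0.11      ] [0.55251052 0.19756971 0.11      ]
[ 0.48328271 -0.28003982  0.194     ] [ 0.48374357 -0.27557963  0.194     ]
[[-0.001  0.962  0.272  0.079]
 [ 1.     0.001 -0.001 -0.001]
 [-0.001  0.272 -0.962 -0.178]
 [ 0.     0.     0.     1.   ]] 342.04955258890453 277.23873174464154 210.99880257599457
rot [-1.700e-03  6.000e-04  8.598e-01] cm [-43.02 -23.78  -9.51] tcp [0.1528 0.5279 0.2046] rpy [-3.1399e+00 -2.0000e-04  2.8598e+00]
```

Emit:
move_arm(deltas=[0,0,0.86,-43,-23.8,-9.5,-1,0,0,0.86,-43,-23.8,-9.5,-1,0,0,0.86,-43,-23.8,-9.5,-1,0,0,0.86,-43,-23.8,-9.5,-1,0,0,0.86,-43,-23.8,-9.5,-1,0,0,0.86,-43,-23.8,-9.5,-1,0,0,0.86,-43,-23.8,-9.5,-1,0,0,0.86,-43,-23.8,-9.5,-1])

```text
time: 0.95
tool_pos: [0.431, 0.2484, 0.2816]
ee_rot: [3.142, -0.0, 2.0]
wrist_force: [0.1, 0.3, 0.1]
width: 0.0939
finger_force: 0.0
```

```bash
python3 - <<'E'
from h import *
delta([.50,.18,.30],2.0)
E
```

```text
rot [ 0.     -0.0002 -0.0003] cm [-9.09  3.43 -1.84] tcp [0.431  0.2484 0.2816] rpy [ 3.1416e+00 -2.0000e-04  1.9997e+00]
```

Emit:
move_arm(deltas=[0,0,0,-9,3.4,-1.8,-1,0,0,0,-9,3.4,-1.8,-1,0,0,0,-9,3.4,-1.8,-1,0,0,0,-9,3.4,-1.8,-1,0,0,0,-9,3.4,-1.8,-1])

```text
time: 1.45
tool_pos: [0.4976, 0.1831, 0.2989]
ee_rot: [-3.141, -0.001, 2.001]
wrist_force: [0.4, 0.1, -0.1]
width: 0.0938
finger_force: 0.0
```

```bash
python3 - <<'E'
from h import *
w=snap("wrist"); save(w,"w1"); np.savez("w1.npz",**w)
p=w["Rm"].T@(np.array([.552,.1955,.11])-w["o"]); print("expected px",w["cx"]+w["f"]*p[0]/-p[2], w["cy"]-w["f"]*p[1]/-p[2])
delta([.483,-.278,.27],1.16)
E
```

```text
expected px 327.0220326380444 199.27571329542005
rot [-8.000e-04 -3.000e-04  8.417e-01] cm [-41.32 -20.59   2.9 ] tcp [0.4975 0.1835 0.2991] rpy [-3.1410e+00 -6.0000e-04  2.0017e+00]
```

View pics/w1.png

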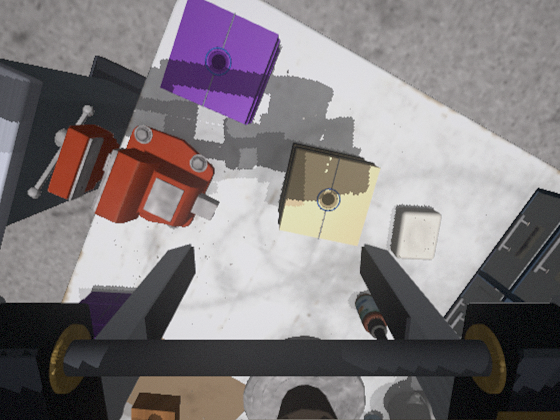

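The wrist view shows the well's ring at about (328,199), against an expected (327,199). I'll refine it using the blue ring and move on to the gauge.

```bash
python3 - <<'E'
from h import *
w=dict(np.load("w1.npz")); im=w["image"].astype(int)
v0,u0=178,305; c=im[v0:220,u0:350]
m=(c[...,2]-c[...,0]>10); v,u=np.nonzero(m); pts=np.stack([u+u0,v+v0],1).astype(np.float32)
print(len(pts),pts.min(0),pts.max(0)); e=cv2.fitEllipse(cv2.convexHull(pts)); print(e,plane(w,e[0][0],e[0][1],.11))
E
```

```text
84 [317. 188.] [340. 210.]
((328.224609375, 199.41798400878906), (22.48505401611328, 23.640705108642578), 53.04479217529297) [0.55328    0.19590816 0.11      ]
```

Emit:
move_arm(deltas=[0,0,0.84,-41.3,-20.6,1.9,-1,0,0,0.84,-41.3,-20.6,1.9,-1,0,0,0.84,-41.3,-20.6,1.9,-1,0,0,0.84,-41.3,-20.6,1.9,-1,0,0,0.84,-41.3,-20.6,1.9,-1,0,0,0.84,-41.3,-20.6,1.9,-1,0,0,0.84,-41.3,-20.6,1.9,-1,0,0,0.84,-41.3,-20.6,1.9,-1])

```text
time: 2.3
tool_pos: [0.4848, -0.217, 0.2831]
ee_rot: [3.141, -0.0, 1.163]
wrist_force: [0.9, 1.3, -0.4]
width: 0.0939
finger_force: 0.0
```

```bash
python3 - <<'E'
from h import *
delta([.483,-.278,.29],1.16)
E
```

```text
rot [ 0.0007 -0.0005  0.0027] cm [-5.67  2.26 -0.69] tcp [ 0.4848 -0.217   0.2831] rpy [ 3.1409e+00 -4.0000e-04  1.1627e+00]
```

Emit:
move_arm(deltas=[0,0,0,-5.7,2.3,1,-1,0,0,0,-5.7,2.3,1,-1,0,0,0,-5.7,2.3,1,-1,0,0,0,-5.7,2.3,1,-1])

```text
time: 2.7
tool_pos: [0.4838, -0.2765, 0.2732]
ee_rot: [-3.142, -0.001, 1.162]
wrist_force: [0.3, 1.2, 0.6]
width: 0.0943
finger_force: 0.0
```

```bash
python3 - <<'E'
from h import *
w=snap("wrist"); save(w,"w2"); np.savez("w2.npz",**w)
for z in(.194,.034):
    p=w["Rm"].T@(np.array([.483,-.278,z])-w["o"]); print("expected px",w["cx"]+w["f"]*p[0]/-p[2], w["cy"]-w["f"]*p[1]/-p[2])
delta([.483,-.278,.153],1.16)
E
```

```text
expected px 276.7349740488799 220.51054561770917
expected px 276.88287926012396 182.20465857195796
rot [ 0.0008 -0.0008  0.0027] cm [-0.2  -0.03 12.06] tcp [ 0.4839 -0.2763  0.2736] rpy [ 3.1408e+00 -8.0000e-04  1.1627e+00]
```

View pics/w2.png

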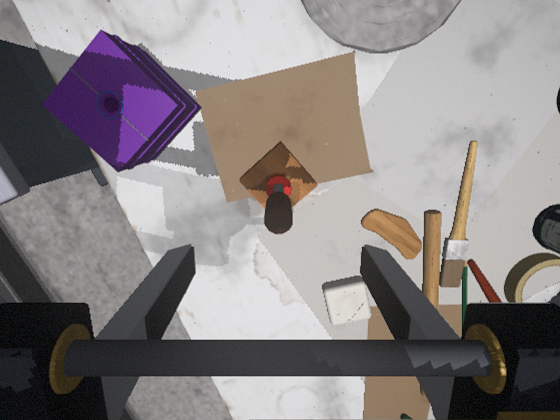

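Handle top is at (279,220), within 2 px of the prediction, and the rod's red collar is at (279,185), so it stands nearly upright. I'll descend and grip.

Emit:
move_arm(deltas=[0,0,0,-0.2,0.12,5,-1,0,0,0,-0.2,0.12,9,-1,0,0,0,-0.2,0.12,12,-1,0,0,0,-0.2,0.12,12,-1,0,0,0,-0.2,0.12,12,-1,0,0,0,-0.2,0.12,12,1,0,0,0,-0.2,0.12,12,1,0,0,0,-0.2,0.12,12,1])

```text
time: 3.55
tool_pos: [0.4845, -0.2813, 0.155]
ee_rot: [3.138, 0.001, 1.16]
wrist_force: [0.1, -0.3, -0.1]
width: 0.0734
finger_force: 0.0
```

Emit:
move_arm(deltas=[0,0,0,0,0,0,1,0,0,0,0,0,0,1,0,0,0,0,0,0,1,0,0,0,0,0,0,1,0,0,0,0,0,0,1,0,0,0,0,0,0,1])

```text
time: 4.15
tool_pos: [0.4836, -0.2808, 0.1528]
ee_rot: [-3.141, -0.0, 1.16]
wrist_force: [-0.2, -1.5, -0.5]
width: 0.0252
finger_force: 0.4
```

Emit:
move_arm(deltas=[0,0,0,0,0,0,1,0,0,0,0,0,0,1,0,0,0,0,0,-1,1,0,0,0,0,0,-3,1,0,0,0,0,0,-6,1,0,0,0,0,0,-10,1,0,0,0,0,0,-14,1,0,0,0,0,0,-14,1])

```text
time: 4.95
tool_pos: [0.4855, -0.2821, 0.3011]
ee_rot: [3.128, 0.003, 1.16]
wrist_force: [0.7, -0.4, -1.2]
width: 0.0236
finger_force: 30.0
```

```bash
python3 - <<'E'
from h import *
print(robot.get_obs())
delta([.44,-.05,.305],1.6)
E
```

```text
{'time': 4.95, 'joint_positions': array([-6.27438971e-01,  1.04106425e-01,  1.16459425e+00,  1.84265136e-04,
        1.85914880e+00, -2.16476128e-01]), 'qvel': array([-0.00055478,  0.02392163,  0.10910821, -0.00191243, -0.05147361,
        0.00111585]), 'joint_torque': array([-2.16479623e-01, -3.19621646e+01, -2.88863236e+01,  5.09598199e-02,
        2.75294781e-01, -1.73521134e-03]), 'tool_pos': array([ 0.48547437, -0.28207247,  0.30112864]), 'ee_rot': array([3.12813241e+00, 2.77998517e-03, 1.15986839e+00]), 'wrist_force': array([ 0.70054052, -0.35418241, -1.24027728]), 'wrist_torque': array([-0.09619786,  0.01689736,  0.00101206]), 'finger_force': 29.995165765285492, 'width': 0.023571858842458188}
rot [ 0.0126  0.0057 -0.4401] cm [ 19.46 -13.43  -0.62] tcp [ 0.4855 -0.2821  0.3011] rpy [3.1281e+00 2.8000e-03 1.1599e+00]
```

Held (23.6 mm wide, 30 N grip) and clear of the stand. I'll carry it round in front of the turntable.

Emit:
move_arm(deltas=[0,0,-0.1,4.2,-2.9,0,1,0,0,-0.2,8.4,-5.8,0,1,0,0,-0.3,12.6,-8.7,0,1,0,0,-0.4,16.8,-11.6,0,1,0,0,-0.44,19.5,-13.4,0,1,0,0,-0.44,19.5,-13.4,0,1])

```text
time: 5.55
tool_pos: [0.4375, -0.0447, 0.2931]
ee_rot: [3.141, -0.002, 1.607]
wrist_force: [0.1, -0.4, -0.9]
width: 0.0232
finger_force: 30.0
```

```bash
python3 - <<'E'
from h import *
delta([.5533,.1958,.295],2.0)
E
```

```text
rot [ 0.0007 -0.0016 -0.3935] cm [23.62 12.43 -0.15] tcp [ 0.4375 -0.0447  0.2931] rpy [ 3.1412e+00 -1.7000e-03  1.6065e+00]
```

Emit:
move_arm(deltas=[0,0,-0.1,4,2.1,0,1,0,0,-0.2,8,4.2,0,1,0,0,-0.3,12,6.3,0,1,0,0,-0.39,16,8.4,0,1,0,0,-0.39,20,10.5,0,1,0,0,-0.39,23.6,12.4,0,1,0,0,-0.39,23.6,12.4,0,1,0,0,-0.39,23.6,12.4,0,1])

```text
time: 6.35
tool_pos: [0.556, 0.1907, 0.2912]
ee_rot: [-3.138, 0.0, 1.99]
wrist_force: [-0.5, -0.8, -2.2]
width: 0.0236
finger_force: 30.0
```

Emit:
move_arm(deltas=[0,0,0,0,0,0,1,0,0,0,0,0,0,1,0,0,0,0,0,0,1])

```text
time: 6.65
tool_pos: [0.5557, 0.1897, 0.2936]
ee_rot: [3.141, 0.0, 1.988]
wrist_force: [-0.2, 0.3, -1.4]
width: 0.0233
finger_force: 30.0
```

```bash
python3 - <<'E'
from h import *
delta([.5533,.1958,.27],2.0)
w=snap("wrist"); s=snap("side"); t=snap("top")
for n,k in(("w3",w),("s3",s),("t3",t)): np.savez(n+".npz",**k)
a=cv2.resize(w["image"][150:270,210:370],(800,600),interpolation=cv2.INTER_CUBIC)
b=cv2.resize(s["image"][180:300,200:320],(600,600),interpolation=cv2.INTER_CUBIC)
cv2.imwrite("pics/w3.png",cv2.resize(np.hstack([a,b]),(800,343))[:,:,::-1])
E
```

```text
rot [ 0.001   0.0003 -0.012 ] cm [0.65 0.03 2.36] tcp [0.5557 0.1897 0.2936] rpy [3.1405e+00 3.0000e-04 1.9880e+00]
```

View pics/w3.png

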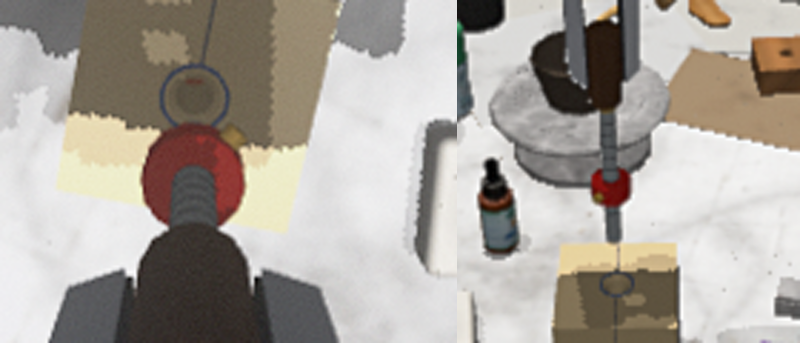

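Wrist crop: collar centred below the well ring, rod straight. Side crop: tip at about (254.6,264), above the mould and short of the ring. I'll triangulate the collar against the ring to find any tilt.

```bash
python3 - <<'E'
from h import *
S={n:dict(np.load(n+".npz")) for n in("w3","s3","t3")}
box={"w3":(225,170,275,245),"s3":(240,235,270,265),"t3":(165,190,205,225)}
A=[];B=[]
def proj(s,P):
    p=s["Rm"].T@(np.array(P)-s["o"]); return np.array([s["cx"]+s["f"]*p[0]/-p[2], s["cy"]-s["f"]*p[1]/-p[2]]).round(1)
for n,s in S.items():
    u0,v0,u1,v1=box[n]; c=s["image"][v0:v1,u0:u1].astype(int)
    m=(c[...,0]>1.8*c[...,1]+15)&(c[...,0]>1.8*c[...,2]+15); v,u=np.nonzero(m)
    if len(u)==0: print(n,"none"); continue
    px=((u.min()+u.max())/2+u0,(v.min()+v.max())/2+v0); print(n,len(u),px,(u.min()+u0,u.max()+u0,v.min()+v0,v.max()+v0),"pred vertical collar",proj(s,[.5557,.1897,.150+.038]),"plane",plane(s,*px,.188),"dep",dep(s,*px))
    if n!="t3":
        d=ray(s,*px); d/=np.linalg.norm(d); M=np.eye(3)-np.outer(d,d); A.append(M); B.append(M@s["o"])
print(np.linalg.solve(sum(A),sum(B)))
w=S["w3"]; c=w["image"][168:200,235:265].astype(int); m=(c[...,2]-c[...,0]>8); v,u=np.nonzero(m); p=np.stack([u+235,v+168],1).astype(np.float32)
e=cv2.fitEllipse(cv2.convexHull(p)); print(len(p),e,plane(w,*e[0],.11))
E
```

```text
w3 152 (np.float64(267.0), np.float64(212.5)) (np.int64(260), np.int64(274), np.int64(198), np.int64(227)) pred vertical collar [277.4 209.3] plane [0.548661   0.18346131 0.188     ] dep [0.54690551 0.1888548  0.20768055]
s3 113 (np.float64(253.0), np.float64(245.0)) (np.int64(247), np.int64(259), np.int64(239), np.int64(251)) pred vertical collar [253.9 249. ] plane [0.56099844 0.17740269 0.188     ] dep [0.55294397 0.20358462 0.21007411]
t3 13 (np.float64(174.5), np.float64(202.0)) (np.int64(172), np.int64(177), np.int64(198), np.int64(206)) pred vertical collar [175.5 203.4] plane [0.55970054 0.19259373 0.188     ] dep [0.55418909 0.18444044 0.21858701]
[0.55260407 0.18758917 0.19778425]Traceback (most recent call last):
  File "<stdin>", line 16, in <module>
cv2.error: OpenCV(4.12.0) /io/opencv/modules/imgproc/src/shapedescr.cpp:356: error: (-215:Assertion failed) n >= 0 && (depth == CV_32F || depth == CV_32S) in function 'fitEllipseNoDirect'
```

```bash
python3 - <<'E'
from h import *
S={n:dict(np.load(n+".npz")) for n in("w3","s3")}
box={"w3":(255,185,305,235),"s3":(240,235,270,265)}
A=[];B=[]
def proj(s,P):
    p=s["Rm"].T@(np.array(P)-s["o"]); return np.array([s["cx"]+s["f"]*p[0]/-p[2], s["cy"]-s["f"]*p[1]/-p[2]]).round(1)
for n,s in S.items():
    u0,v0,u1,v1=box[n]; c=s["image"][v0:v1,u0:u1].astype(int)
    m=(c[...,0]>1.8*c[...,1]+15)&(c[...,0]>1.8*c[...,2]+15); v,u=np.nonzero(m)
    px=((u.min()+u.max())/2+u0,(v.min()+v.max())/2+v0); print(n,len(u),px,(u.min()+u0,u.max()+u0,v.min()+v0,v.max()+v0),proj(s,[.5557,.1897,.198]),proj(s,[.5557,.1897,.150]))
    d=ray(s,*px); d/=np.linalg.norm(d); M=np.eye(3)-np.outer(d,d); A.append(M); B.append(M@s["o"])
print(np.linalg.solve(sum(A),sum(B)))
w=S["w3"]; c=w["image"][165:210,255:305].astype(int); m=(c[...,2]-c[...,0]>8); v,u=np.nonzero(m); p=np.stack([u+255,v+165],1).astype(np.float32)
print(len(p),p.min(0),p.max(0)); e=cv2.fitEllipse(cv2.convexHull(p)); print(e,plane(w,*e[0],.11))
# side: rod columns per row (dark rod against bright table) and pads of ring
s=S["s3"]
for v in range(212,268,3):
    r=s["image"][v,240:270].astype(int).sum(1); k=np.nonzero(r<420)[0]; print(v,(k+240).tolist()[:1],(k+240).tolist()[-1:],end="; ")
E
```

```text
w3 454 (np.float64(277.0), np.float64(212.0)) (np.int64(260), np.int64(294), np.int64(197), np.int64(227)) [277.4 212.5] [277.3 198.8]
s3 113 (np.float64(253.0), np.float64(245.0)) (np.int64(247), np.int64(259), np.int64(239), np.int64(251)) [253.7 245.2] [254.7 262.8]
[0.55598103 0.19050658 0.19921175]
60 [266. 172.] [289. 193.]
((277.5614318847656, 183.89236450195312), (23.54613494873047, 23.696908950805664), 49.813079833984375) [0.55330837 0.19601573 0.11      ]
212 [240] [257]; 215 [240] [257]; 218 [240] [255]; 221 [250] [255]; 224 [250] [255]; 227 [250] [267]; 230 [250] [267]; 233 [240] [267]; 236 [240] [265]; 239 [240] [263]; 242 [240] [260]; 245 [240] [260]; 248 [247] [260]; 251 [249] [257]; 254 [252] [256]; 257 [252] [256]; 260 [252] [257]; 263 [252] [256]; 266 [] [];
```

The gauge hangs vertical: the collar is within 1 mm of the TCP axis. The mouth measured (0.5533, 0.1960) twice. I'll centre and lower the tip to just above the mouth.

Emit:
move_arm(deltas=[0,0,0,0.33,0,1,1,0,0,0,0.66,0.03,2,1,0,0,0,0.66,0.03,3.4,1,0,0,0,0.66,0.03,3.4,1,0,0,0,0.66,0.03,3.4,1,0,0,0,0.66,0.03,3.4,1,0,0,0,0.66,0.03,3.4,1])

```text
time: 7.5
tool_pos: [0.5537, 0.1972, 0.2597]
ee_rot: [3.14, 0.0, 1.99]
wrist_force: [0.0, -0.7, -1.2]
width: 0.0234
finger_force: 30.0
```

```bash
python3 - <<'E'
from h import *
delta([.5533,.196,.25],2.0); print(robot.get_obs()["wrist_force"])
E
```

```text
rot [ 0.0014  0.0002 -0.0102] cm [-0.09 -0.09  0.97] tcp [0.5537 0.1972 0.2597] rpy [3.1402e+00 2.0000e-04 1.9898e+00]
[ 0.00976396 -0.73880096 -1.23463808]
```

Emit:
move_arm(deltas=[0,0,0,-0.08,-0.08,0.2,1,0,0,0,-0.08,-0.08,0.4,1,0,0,0,-0.08,-0.08,0.6,1,0,0,0,-0.08,-0.08,0.9,1,0,0,0,-0.08,-0.08,1.2,1,0,0,0,-0.08,-0.08,1.2,1,0,0,0,-0.08,-0.08,1.2,1])

```text
time: 8.2
tool_pos: [0.553, 0.1959, 0.2466]
ee_rot: [-3.141, 0.0, 1.99]
wrist_force: [0.1, -0.2, -2.0]
width: 0.0235
finger_force: 30.0
```

The tip is past the chamfer with almost no force.

Emit:
move_arm(deltas=[0,0,0,0,0,0.3,1,0,0,0,0,0,0.6,1,0,0,0,0,0,0.9,1,0,0,0,0,0,1.2,1,0,0,0,0,0,1.5,1,0,0,0,0,0,1.8,1,0,0,0,0,0,2,1,0,0,0,0,0,2,1])

```text
time: 9.0
tool_pos: [0.5529, 0.196, 0.2264]
ee_rot: [-3.141, 0.0, 1.99]
wrist_force: [0.7, -1.2, -2.0]
width: 0.0235
finger_force: 30.0
```

Emit:
move_arm(deltas=[0,0,0,0,0,0.3,1,0,0,0,0,0,0.6,1,0,0,0,0,0,0.9,1,0,0,0,0,0,1.2,1,0,0,0,0,0,1.5,1,0,0,0,0,0,1.8,1,0,0,0,0,0,2.1,1,0,0,0,0,0,2.1,1])

```text
time: 9.8
tool_pos: [0.5531, 0.196, 0.2063]
ee_rot: [3.141, 0.0, 1.99]
wrist_force: [0.3, -1.6, 2.4]
width: 0.0237
finger_force: 30.0
```

The collar has begun to slide (+4 N). The floor can lie from 60 mm deep; I'll go to about 56 mm, then feel in small steps.

Emit:
move_arm(deltas=[0,0,0,0,0,0.1,1,0,0,0,0,0,0.25,1,0,0,0,0,0,0.4,1,0,0,0,0,0,0.5,1,0,0,0,0,0,0.6,1,0,0,0,0,0,0.7,1,0,0,0,0,0,0.8,1,0,0,0,0,0,0.8,1])

```text
time: 10.6
tool_pos: [0.5531, 0.196, 0.1977]
ee_rot: [3.141, 0.0, 1.99]
wrist_force: [1.4, -2.6, 2.5]
width: 0.0234
finger_force: 30.0
```

Emit:
move_arm(deltas=[0,0,0,0,0,0.05,1,0,0,0,0,0,0.1,1,0,0,0,0,0,0.15,1,0,0,0,0,0,0.15,1])

```text
time: 11.0
tool_pos: [0.5531, 0.1961, 0.1964]
ee_rot: [3.141, 0.0, 1.99]
wrist_force: [1.4, -2.5, 2.8]
width: 0.0234
finger_force: 30.0
```

Emit:
move_arm(deltas=[0,0,0,0,0,0.07,1,0,0,0,0,0,0.14,1,0,0,0,0,0,0.2,1,0,0,0,0,0,0.2,1])

```text
time: 11.4
tool_pos: [0.553, 0.1961, 0.1943]
ee_rot: [3.142, 0.0, 1.99]
wrist_force: [1.5, -2.5, 3.7]
width: 0.0239
finger_force: 30.0
```

```bash
python3 - <<'E'
from h import *
o=robot.get_obs(); print(o["wrist_force"],o["tool_pos"])
E
```

```text
[ 1.46472    -2.54606837  3.7436816 ] [0.55304478 0.19607294 0.1942908 ]
```

Emit:
move_arm(deltas=[0,0,0,0,0,0.07,1,0,0,0,0,0,0.14,1,0,0,0,0,0,0.2,1,0,0,0,0,0,0.2,1])

```text
time: 11.8
tool_pos: [0.553, 0.1961, 0.1923]
ee_rot: [3.142, 0.0, 1.99]
wrist_force: [1.8, -3.4, 3.3]
width: 0.0235
finger_force: 30.0
```

Emit:
move_arm(deltas=[0,0,0,0,0,0.07,1,0,0,0,0,0,0.14,1,0,0,0,0,0,0.2,1,0,0,0,0,0,0.2,1])

```text
time: 12.2
tool_pos: [0.553, 0.1961, 0.1903]
ee_rot: [3.141, -0.0, 1.99]
wrist_force: [0.9, -1.9, 3.4]
width: 0.0236
finger_force: 30.0
```

Emit:
move_arm(deltas=[0,0,0,0,0,0.07,1,0,0,0,0,0,0.14,1,0,0,0,0,0,0.2,1,0,0,0,0,0,0.2,1])

```text
time: 12.6
tool_pos: [0.553, 0.1961, 0.1883]
ee_rot: [3.141, -0.0, 1.99]
wrist_force: [1.4, -2.5, 2.6]
width: 0.0234
finger_force: 30.0
```

Emit:
move_arm(deltas=[0,0,0,0,0,0.07,1,0,0,0,0,0,0.14,1,0,0,0,0,0,0.2,1,0,0,0,0,0,0.2,1])

```text
time: 13.0
tool_pos: [0.5531, 0.1961, 0.1877]
ee_rot: [3.14, 0.0, 1.99]
wrist_force: [1.9, -2.7, 6.3]
width: 0.0235
finger_force: 30.0
```

The floor is felt: motion stopped at z 0.1877 and the force is rising by about 2.5 N/mm. I'll press on to about 9 N on the floor.

Emit:
move_arm(deltas=[0,0,0,0,0,0.05,1,0,0,0,0,0,0.1,1,0,0,0,0,0,0.1,1,0,0,0,0,0,0.1,1])

```text
time: 13.4
tool_pos: [0.5531, 0.1961, 0.1876]
ee_rot: [3.14, 0.0, 1.99]
wrist_force: [-0.3, -3.5, 9.4]
width: 0.0236
finger_force: 30.0
```

Emit:
move_arm(deltas=[0,0,0,0,0,0.05,1,0,0,0,0,0,0.1,1,0,0,0,0,0,0.1,1,0,0,0,0,0,0.1,1])

```text
time: 13.8
tool_pos: [0.5531, 0.1961, 0.1875]
ee_rot: [3.139, 0.001, 1.99]
wrist_force: [-0.4, -2.7, 12.9]
width: 0.0233
finger_force: 30.0
```

Seated with about 10 N on the floor. I'll ease most of the load off, then open the fingers.

Emit:
move_arm(deltas=[0,0,0,0,0,-0.1,1,0,0,0,0,0,-0.2,1,0,0,0,0,0,-0.3,1,0,0,0,0,0,-0.3,1])

```text
time: 14.2
tool_pos: [0.553, 0.1961, 0.1876]
ee_rot: [3.141, -0.0, 1.99]
wrist_force: [2.0, -2.2, 5.7]
width: 0.0238
finger_force: 30.0
```

Emit:
move_arm(deltas=[0,0,0,0,0,-0.12,1,0,0,0,0,0,-0.12,1,0,0,0,0,0,-0.12,1,0,0,0,0,0,-0.12,-0.2,0,0,0,0,0,-0.12,-0.6,0,0,0,0,0,-0.12,-1,0,0,0,0,0,-0.12,-1,0,0,0,0,0,-0.12,-1])

```text
time: 15.0
tool_pos: [0.5527, 0.1963, 0.1886]
ee_rot: [-3.141, -0.001, 1.99]
wrist_force: [-0.2, -0.9, 0.3]
width: 0.06
finger_force: 0.0
```

Emit:
move_arm(deltas=[0,0,0,0,0,0,-1,0,0,0,0,0,0,-1,0,0,0,0,0,0,-1,0,0,0,0,0,-2,-1,0,0,0,0,0,-5,-1,0,0,0,0,0,-9,-1,0,0,0,0,0,-13,-1,0,0,0,0,0,-13,-1])

```text
time: 15.8
tool_pos: [0.5548, 0.1965, 0.3264]
ee_rot: [3.128, 0.002, 1.99]
wrist_force: [-0.1, 0.1, 1.6]
width: 0.0941
finger_force: 0.0
```

```bash
python3 - <<'E'
from h import *
o=robot.get_obs(); print(o["tool_pos"],o["width"],o["wrist_force"])
w=snap("wrist"); s=snap("side")
a=cv2.resize(w["image"][120:270,180:380],(800,600),interpolation=cv2.INTER_CUBIC)
b=cv2.resize(s["image"][200:320,200:320],(600,600),interpolation=cv2.INTER_CUBIC)
cv2.imwrite("pics/f.png",cv2.resize(np.hstack([a,b]),(800,343))[:,:,::-1])
for u,v in[(256,v) for v in range(215,290,4)]: print(v,s["image"][v,u].tolist(),dep(s,u,v).round(3))
E
```

```text
[0.55477363 0.19654321 0.32639471] 0.09411704086375354 [-0.07217071  0.08268692  1.57370586]
215 [180, 176, 175] [ 0.633 -0.103  0.065]
219 [182, 178, 177] [ 0.629 -0.086  0.063]
223 [189, 186, 184] [ 0.623 -0.066  0.064]
227 [175, 173, 172] [ 0.619 -0.048  0.064]
231 [106, 105, 104] [ 0.614 -0.031  0.063]
235 [50, 30, 14] [0.548 0.194 0.229]
239 [39, 24, 13] [0.546 0.204 0.227]
243 [40, 26, 15] [0.546 0.205 0.217]
247 [41, 28, 18] [0.546 0.205 0.207]
251 [39, 24, 13] [0.546 0.206 0.198]
255 [38, 23, 16] [0.547 0.206 0.186]
259 [33, 19, 9] [0.548 0.206 0.176]
263 [71, 76, 77] [0.55 0.2  0.16]
267 [75, 79, 82] [0.55  0.202 0.15 ]
271 [76, 83, 85] [0.551 0.201 0.137]
275 [86, 64, 63] [0.551 0.202 0.127]
279 [103, 16, 14] [0.548 0.211 0.124]
283 [102, 40, 30] [0.549 0.212 0.113]
287 [92, 82, 62] [0.547 0.218 0.108]
```

View pics/f.png

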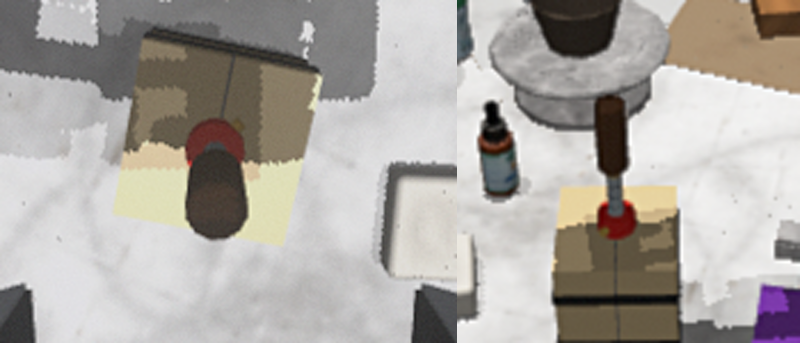

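The gauge stands upright with its handle top at z 0.229, which puts the tip at 0.044 and the depth at about 66 mm. The collar sits at the mouth (side px about (256,280)).

```bash
python3 -c "
from bench import robot; print(robot.close_job())"
```

```text
the job is handed in; nothing more can be done
None
```

The gauge is standing upright on its own in the mould's well, tip on the bottom about 66 mm down (pressed at roughly 10 N) and collar at the mouth; the gripper is clear and the job is handed in.

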